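Pack three bun feet in the tin and close it

ROBOT

A 7-joint arm with a two-finger parallel gripper is mounted at the origin on the work surface. World frame = base frame: x ahead of the robot, y to its left, z up, the work surface at z = 0. Lengths are in m, angles in rad, forces in N, time in s.
With the tool pointing down it reaches from about 0.425 to 0.925 m from the base axis. Payload 6.8 kg.
Tool frame: the origin (TCP) lies on the centre line of the jaws, within the pads' length; the fingertips stand 19 mm ahead of it and the grasp point (between the pads) is the TCP; z points along the fingers, y is the line along which they close (so a half turn about z gives the same grasp; the last joint's range is limited). The gripper opens to 85 mm and grips with 20 to 120 N. Pads are 22 mm wide; open, the fingers measure 114 mm over their backs; the gripper's body (76 mm by 85 mm) begins 54 mm behind the grasp point. The pads swing forward as they close: fully open they stand 13 mm farther back than shut.
Start: joints at [1.123, 0.477, 0.022, 1.555, -0.011, 1.109, -0.083], TCP at [0.225, -0.636, 0.25] pointing down, gripper open.
Joint ranges: [-2.96, 2.96], [-0.34, 2.1], [-1.41, 1.46], [0.24, 2.44], [-1.37, 4.51], [0.17, 1.92], [-2.96, 2.96]. Speed limits (rad/s): [2.39, 2.39, 3.14, 3.14, 3.14, 3.14, 3.14].

INTERFACE

Orientations are given as a rotation vector (axis times angle).
In Python, from bench import r gives the robot as it stands. The module is installed in compiled form; this text tells all that it offers.
- The arm moves only by the tool arm_command, never from a script. Its argument "rows" is a list of rows, each an object of numbers: "fingers": the opening, from -1 (shut) to 1 (fully open); "x", "y", "z": the shift along the tool's x, y, z in m; "ax", "ay", "az": the turn, a rotation vector about the tool's x, y, z in degrees. In form: [{"fingers": .., "x": .., "y": .., "z": .., "ax": .., "ay": .., "az": ..}, ...]. A call has 1 to 10 rows; each row shifts and turns the commanded pose from where the row before left it, along the tool's axes as they then stand; what a row does not reach is not made up. A row lasts 1/12 s, in which the tool goes at most 41.7 mm and 7.16 degrees, less where a joint would pass 70% of its speed; a pose out of reach is approached as far as the arm can. A call is refused whole if a number of a shift passes 0.0417 or a number of a turn 7.16, either way. A call with a gripper value outside its range is refused whole. The fingers move at their own pace and stop on an object; "grip_force" is the grip in N (left out, the last holds). Time passes only in rows, so rows that do not move let the fingers close. It gives the time, the measured TCP pose, the force, the opening and the grip force at its end, in the units of the state.
- r.get_obs(): the state, without advancing time (a new reading comes with each control period).
- r.grab_frame(name): name is "side" or "top" or "wrist"; returns a dict with "frame" (420x560x3 uint8, red, green, blue), "depth" (420x560 float32, m along the optical axis (not along the pixel's ray), 0 where there is no reading), "K" (3x3 intrinsics, pixels), "world_from_camera" (4x4, takes a point from camera to world coordinates). Camera axes: x right, y down, z forward; pixel columns grow to the right and rows downward; lengths in m; the calibration is good to about 2 mm. The wrist camera is an equidistant fisheye: a pixel r from the principal point sees the ray r / f radians off the axis. A picture is of the moment at which its call begins.
- r.hand_in(): hands the job in; it is judged then, once.
The state is a dict: "clock": time; "joints": joint angles; "qvel": joint speeds; "tau": joint torques, N m; "tcp_pos": TCP position; "orientation": TCP orientation; "contact_force": force on the tool from outside, world axes, zero at the start; "moment": the same for the moment, N m; "grip_width": finger opening in m; "gripper_force": force on a finger pad.
Only numpy, scipy, OpenCV 4.12 (cv2) and the standard library are available. Lean on these libraries where they do the work, as an engineer would, in place of code of your own. Each camera call takes 0.05 s, during which the arm holds its last target. There are 200 camera calls.

TASK

Pack the customer's order: stand the three pale round bun feet side by side in the round blue tin, each flat on the tin's floor with its peg up, and only then put the lid on so that it lies level on the rim all round. Leave the dark walnut foot and the pale square-based foot where they are on the bench.

Things in the scene. Friction and masses are not known exactly. Their poses are not given: they have to be found in the camera images.
- foot_a_c (a point): pale maple turned bun foot, one of three alike that belong in the tin: round bun 54 mm in diameter and 24 mm high (42 mm at its underside and top), on it an upright round peg 22 mm in diameter to take it by; 48 mm high in all, about 45 g, standing peg up. The point is its centre, 24 mm above its underside, level with the peg's foot; z is up along the peg
- foot_b_c (a point): pale maple turned bun foot, one of three alike that belong in the tin: round bun 54 mm in diameter and 24 mm high (42 mm at its underside and top), on it an upright round peg 22 mm in diameter to take it by; 48 mm high in all, about 45 g, standing peg up. The point is its centre, 24 mm above its underside, level with the peg's foot; z is up along the peg
- foot_c_c (a point): pale maple turned bun foot, one of three alike that belong in the tin: round bun 54 mm in diameter and 24 mm high (42 mm at its underside and top), on it an upright round peg 22 mm in diameter to take it by; 48 mm high in all, about 45 g, standing peg up. The point is its centre, 24 mm above its underside, level with the peg's foot; z is up along the peg
- foot_walnut_c (a point): look-alike that stays: the same bun foot with peg, same sizes, in dark brown walnut. The point is its centre, 24 mm above its underside
- foot_square_c (a point): look-alike that stays: pale maple foot with a square base, 54 x 54 x 24 mm, and the same round peg (22 mm in diameter, 48 mm high in all). The point is its centre, 24 mm above its underside; x and y lie along the sides of the square
- tin_in (a point): round open blue tin, loose, about 0.6 kg: outside 146 mm in diameter and 62 mm high, inside 140 mm in diameter and 58 mm deep, wall 3 mm. The point is the centre of its inner floor, 4 mm above its underside; z is up. Three feet fit on the floor with some 10 mm to spare if set in a triangle round the middle, each about 37 mm from it
- lid_c (a point): the tin's blue lid, loose, 0.18 kg, right way up: plate 154 mm in diameter, 6 mm thick, resting on the rim when closed; under it a disc 122 mm in diameter, 5 mm deep, with 9 mm play in the tin's mouth; on top a central black round knob, 24 mm in diameter, 26 mm high, to take it by. The point is on its axis, 18.5 mm above the disc's underside, 7.5 mm above the plate's top; z is up
Mind the look-alikes: they are no part of the job. What is shaped like the part that bears foot_c_c but red is not meant.

How it is judged:
By the outcome, as a careful person would: the job done as asked, in the order asked, and still so for the second after the job is handed in, with the robot touching nothing.
It also fails if it takes over 122 s, if anything falls off the work surface, if the arm or the gripper's body presses on something with over 40 N, if the wrist force passes 120 N, or if a joint passes its speed limit or range.

## Working session

There is one attempt and no reset: what is moved stays moved. The work goes in short steps, Python scripts to look and compute and a tool call to move; the robot and the scene stay as the last step left them, time stands still between calls to the robot, and variables do not carry over. Pictures are saved under pics/ and viewed, at most 14 in all, crops included, and the job is handed in when it is done.

Besides the shell and the picture viewer there is one more tool, called after "Request:" as a command line: name --argument value ..., lists and objects as JSON in quotes. arm_command: Moves the arm, as the interface text tells. Its arguments: {"type":"object","properties":{"rows":{"type":"array"},"grip_force":{"type":"number"}},"required":["rows"]}

```bash
mkdir -p pics; cat > h.py <<'E'
import numpy as np, cv2, os
from bench import r
def grab(n,tag):
    f=r.grab_frame(n); np.savez(f'{tag}.npz',**f); cv2.imwrite(f'pics/{tag}.png',f['frame'][:,:,::-1]); return f
def pt(f,u,v,w=1):
    d=f['depth'][v-w:v+w+1,u-w:u+w+1]; d=np.median(d[d>0]); K=f['K']
    p=np.array([(u-K[0,2])/K[0,0]*d,(v-K[1,2])/K[1,1]*d,d,1]); return (f['world_from_camera']@p)[:3]
def cloud(f):
    K=f['K'];d=f['depth'];v,u=np.mgrid[:d.shape[0],:d.shape[1]]
    p=np.stack([(u-K[0,2])/K[0,0]*d,(v-K[1,2])/K[1,1]*d,d,np.ones_like(d)],-1)
    return (p@f['world_from_camera'].T)[...,:3]
E
python3 - <<'E'
from h import *
for n in("top","side"):
    f=grab(n,n+'0'); print(n,f['K'].round(1).tolist(),f['world_from_camera'].round(3).tolist())
print(r.get_obs())
E
```

```text
top [[407.0, 0.0, 275.2], [0.0, 407.0, 211.4], [0.0, 0.0, 1.0]] [[-0.019, -0.996, 0.084, 0.508], [-1.0, 0.018, -0.012, 0.031], [0.011, -0.084, -0.996, 0.82], [0.0, 0.0, 0.0, 1.0]]
side [[491.6, 0.0, 278.1], [0.0, 491.6, 207.8], [0.0, 0.0, 1.0]] [[-0.753, -0.339, 0.564, 0.089], [-0.658, 0.409, -0.633, 0.53], [-0.016, -0.847, -0.531, 0.487], [0.0, 0.0, 0.0, 1.0]]
{'clock': 0.1, 'joints': array([ 1.12290985,  0.477729  ,  0.02234502,  1.55635183, -0.01147577,
        1.10930662, -0.08311303]), 'qvel': array([ 0.00032756, -0.00166483, -0.00035275, -0.00360665,  0.00076434,
        0.00014068,  0.00179506]), 'tau': array([ 4.48833627e-03, -5.97760069e+01,  1.61372870e+00, -2.81952059e+01,
        1.27745888e-02,  4.99066198e-03, -1.32013807e-05]), 'tcp_pos': array([ 0.22478322, -0.63593665,  0.24941553]), 'orientation': array([-3.09476961e+00, -5.30923226e-01,  6.64126210e-04]), 'contact_force': array([-0.26052794,  0.62401152, -0.38153239]), 'moment': array([-0.00872241, -0.02450135,  0.00131395]), 'gripper_force': 0.0, 'grip_width': 0.08562262304378514}
```

View pics/top0.png

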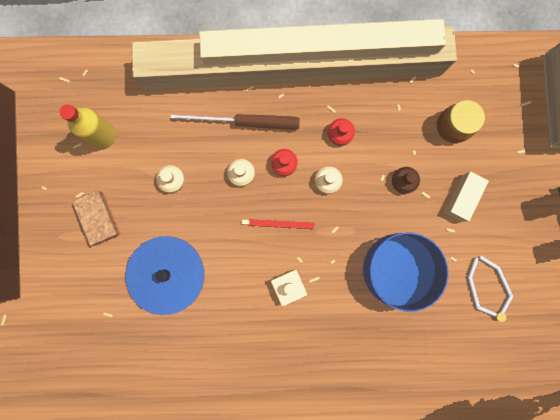

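View pics/side0.png

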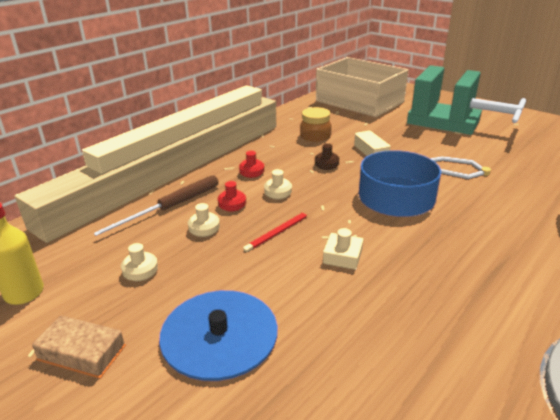

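The top view shows pale round feet at (170,179), (240,172) and (329,180). Things that could be taken for them: red feet (285,162) and (341,132), walnut (406,180), square maple (289,289). The tin is at (406,272) and the lid at (165,275), with its knob at (163,276).

```bash
python3 - <<'E'
from h import *
f={k:np.load('top0.npz')[k] for k in('frame','depth','K','world_from_camera')}
P=cloud(f)
def fit(P2):
    (x,y),rad=cv2.minEnclosingCircle((P2*1000).astype(np.float32)); return np.round([x,y,rad],1)
V,U=np.mgrid[:420,:560]
for n,u,v,w,z0,z1 in[('A',168,178,18,.042,.054),('B',239,172,18,.042,.054),('C',329,180,18,.042,.054),('Wal',406,180,18,.042,.054),('Sq',289,289,22,.042,.054),('red1',285,162,16,.042,.054),('red2',341,132,18,.042,.054),('tinrim',406,272,46,.058,.068),('tinfloor',406,272,46,-.001,.008),('lidplate',165,275,44,.006,.016),('knob',165,275,22,.032,.043)]:
    m=(abs(U-u)<=w)&(abs(V-v)<=w)&(P[...,2]>z0)&(P[...,2]<z1)&(f['depth']>0)
    q=P[m]
    print(n,m.sum(),q.mean(0).round(4),fit(q[:,:2]) if len(q) else '', 'mid',((q[:,:2].min(0)+q[:,:2].max(0))/2).round(4))
for u,v in[(200,230),(350,230),(165,60),(320,40)]:print(pt(f,u,v).round(4))
i=f['frame']
a=cv2.resize(i[145:215,140:440],(800,187),interpolation=cv2.INTER_CUBIC);cv2.imwrite('pics/crop.png',a[:,:,::-1])
E
```

```text
A 107 [0.6442 0.2276 0.0481] [644.2 228.   10.7] mid [0.6439 0.2279]
B 103 [0.6549 0.0875 0.0485] [655.2  87.9  10.9] mid [0.655  0.0879]
C 104 [ 0.637  -0.0863  0.0485] [637.1 -86.8  10.9] mid [ 0.6372 -0.0867]
Wal 103 [ 0.6343 -0.2413  0.0485] [ 634.6 -241.9   10.8] mid [ 0.6346 -0.2421]
Sq 107 [ 0.4269 -0.0029  0.0489] [427.   -2.8  10.7] mid [ 0.4275 -0.0031]
red1 99 [0.6737 0.0013 0.0484] [674.4   1.1  10.7] mid [0.6741 0.0012]
red2 102 [ 0.7347 -0.1153  0.0482] [ 735.3 -115.7   10.9] mid [ 0.7348 -0.1155]
tinrim 511 [ 0.4538 -0.2288  0.0623] [ 455.3 -224.3   73.3] mid [ 0.4553 -0.2246]
tinfloor 6524 [ 0.4514 -0.2351  0.0033] [ 451.6 -240.1  131.6] mid [ 0.4514 -0.2402]
lidplate 4711 [0.4546 0.2392 0.0118] [454.9 240.   77.3] mid [0.4551 0.2397]
knob 127 [0.4552 0.2387 0.0374] [454.6 239.4  11.8] mid [0.4547 0.2388]
[0.5421 0.172  0.001 ]
[ 0.5367 -0.1298 -0.    ]
[0.8635 0.2254 0.0707]
[ 0.8805 -0.0659  0.1066]
```

View pics/crop.png

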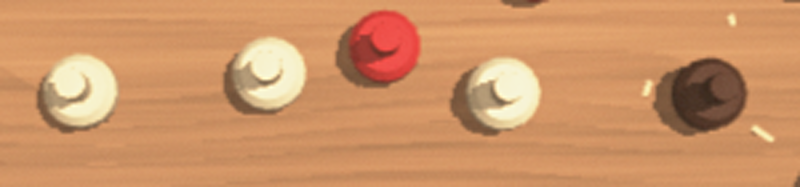

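Crop confirms: the feet at top-image pixels (170,179), (240,172) and (329,180) are pale and round; red (285,162) and walnut (406,180) are rejected. The heights agree: pegs 48 mm, rim 62 mm, plate radius 77 mm. I'll turn the tool square to the world first, then head for C.

Request:
arm_command --rows '[{"fingers": 0, "az": 6.5}, {"fingers": 0, "az": 6.5}, {"fingers": 0, "az": 6.4}, {"fingers": 0, "x": 0.024, "y": -0.032}, {"fingers": 0, "x": 0.024, "y": -0.032}, {"fingers": 0, "x": 0.024, "y": -0.032}, {"fingers": 0, "x": 0.024, "y": -0.032}, {"fingers": 0, "x": 0.024, "y": -0.032}, {"fingers": 0, "x": 0.024, "y": -0.032}, {"fingers": 0, "x": 0.024, "y": -0.032}]'

```text
validation failed for argument at $.ro...
```

Request:
arm_command --rows '[{"fingers": 0.0, "x": 0.0, "y": 0.0, "z": 0.0, "ax": 0.0, "ay": 0.0, "az": 6.5}, {"fingers": 0.0, "x": 0.0, "y": 0.0, "z": 0.0, "ax": 0.0, "ay": 0.0, "az": 6.5}, {"fingers": 0.0, "x": 0.0, "y": 0.0, "z": 0.0, "ax": 0.0, "ay": 0.0, "az": 6.4}, {"fingers": 0.0, "x": 0.024, "y": -0.032, "z": 0.0, "ax": 0.0, "ay": 0.0, "az": 0.0}, {"fingers": 0.0, "x": 0.024, "y": -0.032, "z": 0.0, "ax": 0.0, "ay": 0.0, "az": 0.0}, {"fingers": 0.0, "x": 0.024, "y": -0.032, "z": 0.0, "ax": 0.0, "ay": 0.0, "az": 0.0}, {"fingers": 0.0, "x": 0.024, "y": -0.032, "z": 0.0, "ax": 0.0, "ay": 0.0, "az": 0.0}, {"fingers": 0.0, "x": 0.024, "y": -0.032, "z": 0.0, "ax": 0.0, "ay": 0.0, "az": 0.0}, {"fingers": 0.0, "x": 0.024, "y": -0.032, "z": 0.0, "ax": 0.0, "ay": 0.0, "az": 0.0}, {"fingers": 0.0, "x": 0.024, "y": -0.032, "z": 0.0, "ax": 0.0, "ay": 0.0, "az": 0.0}]' --grip_force 30

```text
clock: 0.93
tcp_pos: [0.3933, -0.4103, 0.2501]
orientation: [-3.141, -0.002, 0.001]
contact_force: [1.4, 0.2, 0.3]
grip_width: 0.0425
gripper_force: 0.0
```

Request:
arm_command --rows '[{"fingers": 0.0, "x": 0.0244, "y": -0.0324, "z": 0.0, "ax": 0.0, "ay": 0.0, "az": 0.0}, {"fingers": 0.0, "x": 0.0244, "y": -0.0324, "z": 0.0, "ax": 0.0, "ay": 0.0, "az": 0.0}, {"fingers": 0.0, "x": 0.0244, "y": -0.0324, "z": 0.0, "ax": 0.0, "ay": 0.0, "az": 0.0}, {"fingers": 0.0, "x": 0.0244, "y": -0.0324, "z": 0.0, "ax": 0.0, "ay": 0.0, "az": 0.0}, {"fingers": 0.0, "x": 0.0244, "y": -0.0324, "z": 0.0, "ax": 0.0, "ay": 0.0, "az": 0.0}, {"fingers": 0.0, "x": 0.0244, "y": -0.0324, "z": 0.0, "ax": 0.0, "ay": 0.0, "az": 0.0}, {"fingers": 0.0, "x": 0.0244, "y": -0.0324, "z": 0.0, "ax": 0.0, "ay": 0.0, "az": 0.0}, {"fingers": 0.0, "x": 0.0244, "y": -0.0324, "z": 0.0, "ax": 0.0, "ay": 0.0, "az": 0.0}, {"fingers": 0.0, "x": 0.0244, "y": -0.0324, "z": 0.0, "ax": 0.0, "ay": 0.0, "az": 0.0}, {"fingers": 0.0, "x": 0.0244, "y": -0.0324, "z": 0.0, "ax": 0.0, "ay": 0.0, "az": 0.0}]'

```text
clock: 1.77
tcp_pos: [0.637, -0.0862, 0.25]
orientation: [3.142, 0.002, -0.001]
contact_force: [1.0, -1.5, -0.4]
grip_width: 0.0426
gripper_force: 0.0
```

Request:
arm_command --rows '[{"fingers": 0.0, "x": 0.0, "y": 0.0, "z": 0.03, "ax": 0.0, "ay": 0.0, "az": 0.0}, {"fingers": 0.0, "x": 0.0, "y": 0.0, "z": 0.03, "ax": 0.0, "ay": 0.0, "az": 0.0}, {"fingers": 0.0, "x": 0.0, "y": 0.0, "z": 0.03, "ax": 0.0, "ay": 0.0, "az": 0.0}, {"fingers": 0.0, "x": 0.0, "y": 0.0, "z": 0.03, "ax": 0.0, "ay": 0.0, "az": 0.0}, {"fingers": 0.0, "x": 0.0, "y": 0.0, "z": 0.0, "ax": 0.0, "ay": 0.0, "az": 0.0}]'

```text
clock: 2.18
tcp_pos: [0.6318, -0.0875, 0.1237]
orientation: [-3.141, -0.003, 0.018]
contact_force: [-2.3, -1.1, -0.0]
grip_width: 0.0429
gripper_force: 0.0
```

```bash
python3 - <<'E'
from h import *
o=r.get_obs();print(o['tcp_pos'].round(4),o['joints'].round(2))
f=grab('wrist','w1');print(f['K'].round(1).tolist(),f['world_from_camera'].round(3).tolist())
E
```

```text
[ 0.6318 -0.0875  0.1237] [ 0.15  0.56 -0.14  1.74  0.1   0.86 -1.61]
[[325.2, 0.0, 278.0], [0.0, 325.2, 207.3], [0.0, 0.0, 1.0]] [[0.003, -0.942, -0.336, 0.718], [-1.0, -0.004, -0.001, -0.087], [-0.001, 0.336, -0.942, 0.246], [0.0, 0.0, 0.0, 1.0]]
```

View pics/w1.png

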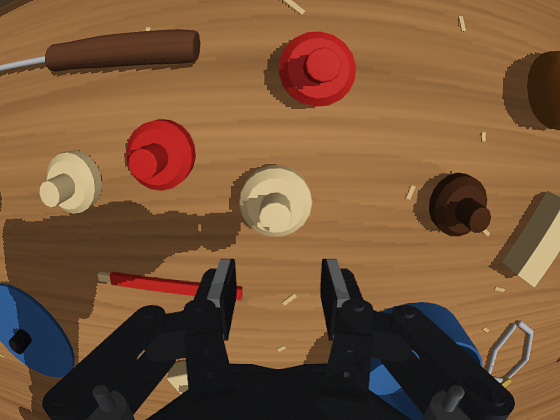

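The wrist picture shows C's peg top at about (274,216), midway between the fingers at x 225 and 335. The red feet are at (160,155) and (317,68).

```bash
cat >> h.py <<'E'
def fcloud(f):
    K=f['K'];d=f['depth'];v,u=np.mgrid[:d.shape[0],:d.shape[1]]
    a=(u-K[0,2])/K[0,0];b=(v-K[1,2])/K[1,1];t=np.hypot(a,b);s=np.where(t>1e-6,np.tan(np.minimum(t,1.5))/np.maximum(t,1e-6),1)
    p=np.stack([a*s*d,b*s*d,d,np.ones_like(d)],-1)
    return (p@f['world_from_camera'].T)[...,:3]
def circ(P,x,y,z0,z1,R):
    q=P[(P[...,2]>z0)&(P[...,2]<z1)&(np.hypot(P[...,0]-x,P[...,1]-y)<R)]
    c,rad=cv2.minEnclosingCircle((q[:,:2]*1000).astype(np.float32)); return len(q),np.round(c,1),round(rad,1),q[:,2].mean().round(4)
E
python3 - <<'E'
from h import *
f=np.load('w1.npz');P=fcloud(f);print(circ(P,.637,-.087,.044,.056,.02));print(P[216,274])
f=grab('wrist','w2');o=r.get_obs();print(o['tcp_pos'].round(4));P=fcloud(f);print(circ(P,.637,-.087,.044,.056,.02),P[216,274])
E
```

```text
(780, array([639.7, -85.3]), 10.9, np.float64(0.0473))
[ 0.64068708 -0.08492528  0.04704731]
[ 0.6356 -0.0879  0.1296]
(755, array([639.6, -85.7]), 11.1, np.float64(0.0472)) [ 0.64149858 -0.08508914  0.04703772]
```

Request:
arm_command --rows '[{"fingers": 0.0, "x": 0.002, "y": -0.001, "z": 0.02, "ax": 0.0, "ay": 0.0, "az": 0.0}, {"fingers": 0.0, "x": 0.0, "y": 0.0, "z": 0.02, "ax": 0.0, "ay": 0.0, "az": 0.0}, {"fingers": 0.0, "x": 0.0, "y": 0.0, "z": 0.02, "ax": 0.0, "ay": 0.0, "az": 0.0}, {"fingers": 0.0, "x": 0.0, "y": 0.0, "z": 0.015, "ax": 0.0, "ay": 0.0, "az": 0.0}, {"fingers": 0.0, "x": 0.0, "y": 0.0, "z": 0.009, "ax": 0.0, "ay": 0.0, "az": 0.0}, {"fingers": 0.0, "x": 0.0, "y": 0.0, "z": 0.0, "ax": 0.0, "ay": 0.0, "az": 0.0}, {"fingers": 0.0, "x": 0.0, "y": 0.0, "z": 0.0, "ax": 0.0, "ay": 0.0, "az": 0.0}, {"fingers": 0.0, "x": 0.0, "y": 0.0, "z": 0.0, "ax": 0.0, "ay": 0.0, "az": 0.0}]'

```text
clock: 2.95
tcp_pos: [0.6397, -0.087, 0.0482]
orientation: [3.141, 0.002, 0.005]
contact_force: [-0.7, 0.5, -0.5]
grip_width: 0.0426
gripper_force: 0.0
```

Request:
arm_command --rows '[{"fingers": -1.0, "x": 0.0, "y": 0.0, "z": 0.0, "ax": 0.0, "ay": 0.0, "az": 0.0}, {"fingers": -1.0, "x": 0.0, "y": 0.0, "z": 0.0, "ax": 0.0, "ay": 0.0, "az": 0.0}, {"fingers": -1.0, "x": 0.0, "y": 0.0, "z": 0.0, "ax": 0.0, "ay": 0.0, "az": 0.0}, {"fingers": -1.0, "x": 0.0, "y": 0.0, "z": 0.0, "ax": 0.0, "ay": 0.0, "az": 0.0}, {"fingers": -1.0, "x": 0.0, "y": 0.0, "z": 0.0, "ax": 0.0, "ay": 0.0, "az": 0.0}, {"fingers": -1.0, "x": 0.0, "y": 0.0, "z": 0.0, "ax": 0.0, "ay": 0.0, "az": 0.0}]'

```text
clock: 3.45
tcp_pos: [0.6392, -0.087, 0.0477]
orientation: [3.141, 0.002, 0.003]
contact_force: [-1.6, -0.4, 7.0]
grip_width: 0.0207
gripper_force: 29.2
```

Request:
arm_command --rows '[{"fingers": -1.0, "x": 0.0, "y": 0.0, "z": -0.02, "ax": 0.0, "ay": 0.0, "az": 0.0}, {"fingers": -1.0, "x": 0.0, "y": 0.0, "z": -0.03, "ax": 0.0, "ay": 0.0, "az": 0.0}, {"fingers": -1.0, "x": 0.0, "y": 0.0, "z": -0.03, "ax": 0.0, "ay": 0.0, "az": 0.0}, {"fingers": -1.0, "x": 0.0, "y": 0.0, "z": -0.03, "ax": 0.0, "ay": 0.0, "az": 0.0}, {"fingers": -1.0, "x": -0.0245, "y": 0.0229, "z": 0.0, "ax": 0.0, "ay": 0.0, "az": 0.0}, {"fingers": -1.0, "x": -0.0245, "y": 0.0229, "z": 0.0, "ax": 0.0, "ay": 0.0, "az": 0.0}, {"fingers": -1.0, "x": -0.0245, "y": 0.0229, "z": 0.0, "ax": 0.0, "ay": 0.0, "az": 0.0}, {"fingers": -1.0, "x": -0.0245, "y": 0.0229, "z": 0.0, "ax": 0.0, "ay": 0.0, "az": 0.0}, {"fingers": -1.0, "x": -0.0245, "y": 0.0229, "z": 0.0, "ax": 0.0, "ay": 0.0, "az": 0.0}, {"fingers": -1.0, "x": -0.0245, "y": 0.0229, "z": 0.0, "ax": 0.0, "ay": 0.0, "az": 0.0}]'

```text
clock: 4.28
tcp_pos: [0.4901, -0.2254, 0.1566]
orientation: [3.141, 0.002, 0.001]
contact_force: [0.3, -0.8, -0.3]
grip_width: 0.0209
gripper_force: 29.7
```

```bash
python3 - <<'E'
from h import *
f=grab('wrist','w3');f=grab('wrist','w4');o=r.get_obs();print(o['tcp_pos'].round(4),o['grip_width'],o['joints'].round(2));P=fcloud(f)
q=P[(P[...,2]>.058)&(P[...,2]<.066)&(f['frame'][...,2]>f['frame'][...,0].astype(int)+30)][:,:2]
print(len(q),q.min(0),q.max(0))
from scipy.optimize import least_squares
s=least_squares(lambda c:np.hypot(*(q-c[:2]).T)-.0715,[.455,-.2245],loss='soft_l1',f_scale=.002);print(s.x,s.cost)
E
```

```text
[ 0.4864 -0.2296  0.1562] 0.020945065652351397 [ 0.43  0.37 -0.13  1.96  0.07  0.81 -1.32]
2079 [ 0.38598238 -0.29585532] [ 0.5306669  -0.15129685]
[ 0.45806145 -0.22357821] 0.0012053362365411666
```

View pics/w4.png

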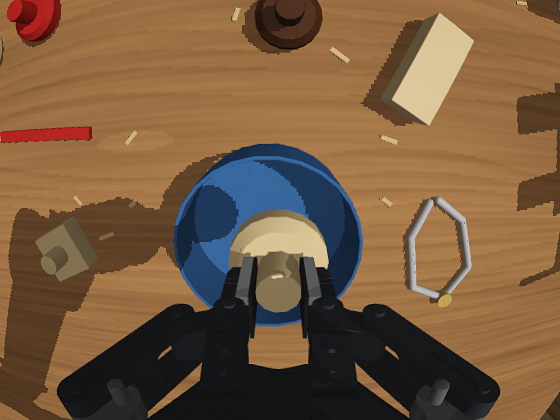

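The tin lies below the held foot: rim from (175,150) to (360,325), floor clear. I'll let it settle, then go down part of the way.

Request:
arm_command --rows '[{"fingers": -1.0, "x": 0.0, "y": 0.0, "z": 0.0, "ax": 0.0, "ay": 0.0, "az": 0.0}, {"fingers": -1.0, "x": 0.0, "y": 0.0, "z": 0.0, "ax": 0.0, "ay": 0.0, "az": 0.0}, {"fingers": -1.0, "x": 0.0, "y": 0.0, "z": 0.01, "ax": 0.0, "ay": 0.0, "az": 0.0}, {"fingers": -1.0, "x": 0.0, "y": 0.0, "z": 0.015, "ax": 0.0, "ay": 0.0, "az": 0.0}, {"fingers": -1.0, "x": 0.0, "y": 0.0, "z": 0.01, "ax": 0.0, "ay": 0.0, "az": 0.0}, {"fingers": -1.0, "x": 0.0, "y": 0.0, "z": 0.0, "ax": 0.0, "ay": 0.0, "az": 0.0}, {"fingers": -1.0, "x": 0.0, "y": 0.0, "z": 0.0, "ax": 0.0, "ay": 0.0, "az": 0.0}]'

```text
clock: 4.97
tcp_pos: [0.4914, -0.2236, 0.1203]
orientation: [-3.141, -0.004, 0.003]
contact_force: [-1.3, 0.4, 0.0]
grip_width: 0.0207
gripper_force: 29.7
```

Request:
arm_command --rows '[{"fingers": -1.0, "x": 0.001, "y": 0.0, "z": 0.015, "ax": 0.0, "ay": 0.0, "az": 0.0}, {"fingers": -1.0, "x": 0.0, "y": 0.0, "z": 0.02, "ax": 0.0, "ay": 0.0, "az": 0.0}, {"fingers": -1.0, "x": 0.0, "y": 0.0, "z": 0.015, "ax": 0.0, "ay": 0.0, "az": 0.0}, {"fingers": -1.0, "x": 0.0, "y": 0.0, "z": 0.008, "ax": 0.0, "ay": 0.0, "az": 0.0}, {"fingers": -1.0, "x": 0.0, "y": 0.0, "z": 0.005, "ax": 0.0, "ay": 0.0, "az": 0.0}, {"fingers": -1.0, "x": 0.0, "y": 0.0, "z": 0.0, "ax": 0.0, "ay": 0.0, "az": 0.0}, {"fingers": -1.0, "x": 0.0, "y": 0.0, "z": 0.0, "ax": 0.0, "ay": 0.0, "az": 0.0}, {"fingers": -1.0, "x": 0.0, "y": 0.0, "z": 0.0, "ax": 0.0, "ay": 0.0, "az": 0.0}]'

```text
clock: 5.63
tcp_pos: [0.4932, -0.2248, 0.0592]
orientation: [3.141, 0.002, 0.002]
contact_force: [0.3, -0.3, -0.0]
grip_width: 0.0208
gripper_force: 29.7
```

Request:
arm_command --rows '[{"fingers": -1.0, "x": 0.0, "y": 0.0, "z": 0.002, "ax": 0.0, "ay": 0.0, "az": 0.0}, {"fingers": -1.0, "x": 0.0, "y": 0.0, "z": 0.002, "ax": 0.0, "ay": 0.0, "az": 0.0}, {"fingers": -1.0, "x": 0.0, "y": 0.0, "z": 0.0, "ax": 0.0, "ay": 0.0, "az": 0.0}, {"fingers": -1.0, "x": 0.0, "y": 0.0, "z": 0.0, "ax": 0.0, "ay": 0.0, "az": 0.0}]'

```text
clock: 5.97
tcp_pos: [0.4925, -0.2245, 0.0543]
orientation: [-3.142, -0.002, 0.0]
contact_force: [-0.1, 0.5, -0.0]
grip_width: 0.0207
gripper_force: 29.7
```

Request:
arm_command --rows '[{"fingers": -1.0, "x": 0.0, "y": 0.0, "z": 0.0015, "ax": 0.0, "ay": 0.0, "az": 0.0}, {"fingers": -1.0, "x": 0.0, "y": 0.0, "z": 0.0015, "ax": 0.0, "ay": 0.0, "az": 0.0}, {"fingers": -1.0, "x": 0.0, "y": 0.0, "z": 0.0, "ax": 0.0, "ay": 0.0, "az": 0.0}, {"fingers": -1.0, "x": 0.0, "y": 0.0, "z": 0.0, "ax": 0.0, "ay": 0.0, "az": 0.0}]'

```text
clock: 6.3
tcp_pos: [0.4926, -0.2245, 0.0517]
orientation: [3.141, 0.002, 0.0]
contact_force: [-1.1, 0.8, 4.2]
grip_width: 0.0209
gripper_force: 30.1
```

Contact at the expected height. I'll release it and rise.

Request:
arm_command --rows '[{"fingers": -0.25, "x": 0.0, "y": 0.0, "z": 0.0, "ax": 0.0, "ay": 0.0, "az": 0.0}, {"fingers": -0.25, "x": 0.0, "y": 0.0, "z": 0.0, "ax": 0.0, "ay": 0.0, "az": 0.0}, {"fingers": -0.25, "x": 0.0, "y": 0.0, "z": 0.0, "ax": 0.0, "ay": 0.0, "az": 0.0}, {"fingers": -0.25, "x": 0.0, "y": 0.0, "z": -0.015, "ax": 0.0, "ay": 0.0, "az": 0.0}, {"fingers": -0.25, "x": 0.0, "y": 0.0, "z": -0.02, "ax": 0.0, "ay": 0.0, "az": 0.0}, {"fingers": -0.25, "x": 0.0, "y": 0.0, "z": -0.03, "ax": 0.0, "ay": 0.0, "az": 0.0}, {"fingers": 0.0, "x": 0.0, "y": 0.0, "z": -0.035, "ax": 0.0, "ay": 0.0, "az": 0.0}]'

```text
clock: 6.88
tcp_pos: [0.4912, -0.224, 0.1509]
orientation: [-3.14, -0.002, 0.006]
contact_force: [-0.0, 0.5, -0.7]
grip_width: 0.0417
gripper_force: 0.0
```

```bash
python3 - <<'E'
from h import *
f=grab('top','t1');o=r.get_obs();print(o['tcp_pos'].round(4));P=cloud(f)
for a in[(.644,.228),(.655,.088)]:print(circ(P,*a,.042,.054,.02))
f=grab('side','s1');P=cloud(f)
print(circ(P,.4925,-.2245,.047,.056,.025))
E
```

```text
[ 0.4954 -0.2256  0.1584]
(106, array([644.9, 228.2]), 10.7, np.float64(0.0484))
(104, array([655.2,  88.3]), 11.1, np.float64(0.0484))
(82, array([ 492.6, -226.4]), 13.0, np.float64(0.0527))
```

Request:
arm_command --rows '[{"fingers": 0.0, "x": 0.0181, "y": -0.0347, "z": 0.0, "ax": 0.0, "ay": 0.0, "az": 0.0}, {"fingers": 0.0, "x": 0.0181, "y": -0.0347, "z": 0.0, "ax": 0.0, "ay": 0.0, "az": 0.0}, {"fingers": 0.0, "x": 0.0181, "y": -0.0347, "z": 0.0, "ax": 0.0, "ay": 0.0, "az": 0.0}, {"fingers": 0.0, "x": 0.0181, "y": -0.0347, "z": 0.0, "ax": 0.0, "ay": 0.0, "az": 0.0}, {"fingers": 0.0, "x": 0.0181, "y": -0.0347, "z": 0.0, "ax": 0.0, "ay": 0.0, "az": 0.0}, {"fingers": 0.0, "x": 0.0181, "y": -0.0347, "z": 0.0, "ax": 0.0, "ay": 0.0, "az": 0.0}, {"fingers": 0.0, "x": 0.0181, "y": -0.0347, "z": 0.0, "ax": 0.0, "ay": 0.0, "az": 0.0}, {"fingers": 0.0, "x": 0.0181, "y": -0.0347, "z": 0.0, "ax": 0.0, "ay": 0.0, "az": 0.0}, {"fingers": 0.0, "x": 0.0181, "y": -0.0347, "z": 0.0, "ax": 0.0, "ay": 0.0, "az": 0.0}]'

```text
clock: 7.73
tcp_pos: [0.6554, 0.0897, 0.1505]
orientation: [3.141, 0.002, -0.001]
contact_force: [0.4, -1.1, 0.3]
grip_width: 0.0425
gripper_force: 0.0
```

Request:
arm_command --rows '[{"fingers": 0.0, "x": 0.0, "y": 0.0, "z": 0.015, "ax": 0.0, "ay": 0.0, "az": 0.0}, {"fingers": 0.0, "x": 0.0, "y": 0.0, "z": 0.02, "ax": 0.0, "ay": 0.0, "az": 0.0}, {"fingers": 0.0, "x": 0.0, "y": 0.0, "z": 0.015, "ax": 0.0, "ay": 0.0, "az": 0.0}, {"fingers": 0.0, "x": 0.0, "y": 0.0, "z": 0.0, "ax": 0.0, "ay": 0.0, "az": 0.0}, {"fingers": 0.0, "x": 0.0, "y": 0.0, "z": 0.0, "ax": 0.0, "ay": 0.0, "az": 0.0}, {"fingers": 0.0, "x": 0.0, "y": 0.0, "z": 0.0, "ax": 0.0, "ay": 0.0, "az": 0.0}]'

```text
clock: 8.23
tcp_pos: [0.6555, 0.0879, 0.1019]
orientation: [-3.141, -0.001, -0.001]
contact_force: [-0.2, -0.2, 0.5]
grip_width: 0.0425
gripper_force: 0.0
```

Request:
arm_command --rows '[{"fingers": 0.0, "x": 0.0, "y": 0.0, "z": 0.018, "ax": 0.0, "ay": 0.0, "az": 0.0}, {"fingers": 0.0, "x": 0.0, "y": 0.0, "z": 0.02, "ax": 0.0, "ay": 0.0, "az": 0.0}, {"fingers": 0.0, "x": 0.0, "y": 0.0, "z": 0.01, "ax": 0.0, "ay": 0.0, "az": 0.0}, {"fingers": 0.0, "x": 0.0, "y": 0.0, "z": 0.005, "ax": 0.0, "ay": 0.0, "az": 0.0}, {"fingers": 0.0, "x": 0.0, "y": 0.0, "z": 0.0, "ax": 0.0, "ay": 0.0, "az": 0.0}, {"fingers": 0.0, "x": 0.0, "y": 0.0, "z": 0.0, "ax": 0.0, "ay": 0.0, "az": 0.0}, {"fingers": 0.0, "x": 0.0, "y": 0.0, "z": 0.0, "ax": 0.0, "ay": 0.0, "az": 0.0}]'

```text
clock: 8.82
tcp_pos: [0.6559, 0.0881, 0.0496]
orientation: [-3.141, -0.002, -0.003]
contact_force: [0.1, -0.1, 0.0]
grip_width: 0.0427
gripper_force: 0.0
```

Request:
arm_command --rows '[{"fingers": -1.0, "x": 0.0, "y": 0.0, "z": 0.0, "ax": 0.0, "ay": 0.0, "az": 0.0}, {"fingers": -1.0, "x": 0.0, "y": 0.0, "z": 0.0, "ax": 0.0, "ay": 0.0, "az": 0.0}, {"fingers": -1.0, "x": 0.0, "y": 0.0, "z": 0.0, "ax": 0.0, "ay": 0.0, "az": 0.0}, {"fingers": -1.0, "x": 0.0, "y": 0.0, "z": 0.0, "ax": 0.0, "ay": 0.0, "az": 0.0}, {"fingers": -1.0, "x": 0.0, "y": 0.0, "z": 0.0, "ax": 0.0, "ay": 0.0, "az": 0.0}, {"fingers": -1.0, "x": 0.0, "y": 0.0, "z": 0.0, "ax": 0.0, "ay": 0.0, "az": 0.0}]'

```text
clock: 9.32
tcp_pos: [0.6557, 0.0882, 0.0492]
orientation: [-3.141, -0.002, -0.002]
contact_force: [-0.8, -0.5, 5.7]
grip_width: 0.0205
gripper_force: 29.4
```

Request:
arm_command --rows '[{"fingers": -1.0, "x": 0.0, "y": 0.0, "z": -0.02, "ax": 0.0, "ay": 0.0, "az": 0.0}, {"fingers": -1.0, "x": 0.0, "y": 0.0, "z": -0.03, "ax": 0.0, "ay": 0.0, "az": 0.0}, {"fingers": -1.0, "x": 0.0, "y": 0.0, "z": -0.03, "ax": 0.0, "ay": 0.0, "az": 0.0}, {"fingers": -1.0, "x": 0.0, "y": 0.0, "z": -0.03, "ax": 0.0, "ay": 0.0, "az": 0.0}, {"fingers": -1.0, "x": -0.0198, "y": 0.0313, "z": 0.0, "ax": 0.0, "ay": 0.0, "az": 0.0}, {"fingers": -1.0, "x": -0.0198, "y": 0.0313, "z": 0.0, "ax": 0.0, "ay": 0.0, "az": 0.0}, {"fingers": -1.0, "x": -0.0198, "y": 0.0313, "z": 0.0, "ax": 0.0, "ay": 0.0, "az": 0.0}, {"fingers": -1.0, "x": -0.0198, "y": 0.0313, "z": 0.0, "ax": 0.0, "ay": 0.0, "az": 0.0}, {"fingers": -1.0, "x": -0.0198, "y": 0.0313, "z": 0.0, "ax": 0.0, "ay": 0.0, "az": 0.0}, {"fingers": -1.0, "x": -0.0198, "y": 0.0313, "z": 0.0, "ax": 0.0, "ay": 0.0, "az": 0.0}]'

```text
clock: 10.15
tcp_pos: [0.535, -0.1013, 0.1582]
orientation: [3.142, 0.002, -0.0]
contact_force: [-0.1, 0.4, -0.4]
grip_width: 0.0205
gripper_force: 29.6
```

Request:
arm_command --rows '[{"fingers": -1.0, "x": -0.0198, "y": 0.0313, "z": 0.0, "ax": 0.0, "ay": 0.0, "az": 0.0}, {"fingers": -1.0, "x": -0.0198, "y": 0.0313, "z": 0.0, "ax": 0.0, "ay": 0.0, "az": 0.0}, {"fingers": -1.0, "x": -0.0198, "y": 0.0313, "z": 0.0, "ax": 0.0, "ay": 0.0, "az": 0.0}, {"fingers": -1.0, "x": -0.0198, "y": 0.0313, "z": 0.0, "ax": 0.0, "ay": 0.0, "az": 0.0}, {"fingers": -1.0, "x": -0.0198, "y": 0.0313, "z": 0.0, "ax": 0.0, "ay": 0.0, "az": 0.0}, {"fingers": -1.0, "x": 0.0, "y": 0.0, "z": 0.0, "ax": 0.0, "ay": 0.0, "az": 0.0}, {"fingers": -1.0, "x": 0.0, "y": 0.0, "z": 0.0, "ax": 0.0, "ay": 0.0, "az": 0.0}, {"fingers": -1.0, "x": 0.0, "y": 0.0, "z": 0.0, "ax": 0.0, "ay": 0.0, "az": 0.0}, {"fingers": -1.0, "x": 0.0, "y": 0.0, "z": 0.0, "ax": 0.0, "ay": 0.0, "az": 0.0}]'

```text
clock: 10.9
tcp_pos: [0.4384, -0.2553, 0.1583]
orientation: [-3.141, -0.005, -0.001]
contact_force: [0.2, 0.6, -0.3]
grip_width: 0.0204
gripper_force: 29.7
```

Request:
arm_command --rows '[{"fingers": -1.0, "x": 0.0, "y": 0.0, "z": 0.0, "ax": 0.0, "ay": 0.0, "az": -6.0}, {"fingers": -1.0, "x": 0.0, "y": 0.0, "z": 0.0, "ax": 0.0, "ay": 0.0, "az": -7.0}, {"fingers": -1.0, "x": 0.0, "y": 0.0, "z": 0.0, "ax": 0.0, "ay": 0.0, "az": -7.0}, {"fingers": -1.0, "x": 0.0, "y": 0.0, "z": 0.0, "ax": 0.0, "ay": 0.0, "az": -7.0}, {"fingers": -1.0, "x": 0.0, "y": 0.0, "z": 0.0, "ax": 0.0, "ay": 0.0, "az": -7.0}, {"fingers": -1.0, "x": 0.0, "y": 0.0, "z": 0.0, "ax": 0.0, "ay": 0.0, "az": -7.0}, {"fingers": -1.0, "x": 0.0, "y": 0.0, "z": 0.0, "ax": 0.0, "ay": 0.0, "az": -7.0}, {"fingers": -1.0, "x": 0.0, "y": 0.0, "z": 0.0, "ax": 0.0, "ay": 0.0, "az": -6.0}, {"fingers": -1.0, "x": 0.0, "y": 0.0, "z": 0.0, "ax": 0.0, "ay": 0.0, "az": -6.0}, {"fingers": -1.0, "x": 0.0, "y": 0.0, "z": 0.0, "ax": 0.0, "ay": 0.0, "az": 0.0}]'

```text
clock: 11.73
tcp_pos: [0.4385, -0.2551, 0.1582]
orientation: [-2.714, -1.581, -0.001]
contact_force: [0.3, -0.2, -0.4]
grip_width: 0.0205
gripper_force: 29.6
```

Request:
arm_command --rows '[{"fingers": -1.0, "x": -0.0017, "y": 0.0, "z": 0.015, "ax": 0.0, "ay": 0.0, "az": 0.0}, {"fingers": -1.0, "x": 0.0, "y": 0.0, "z": 0.025, "ax": 0.0, "ay": 0.0, "az": 0.0}, {"fingers": -1.0, "x": 0.0, "y": 0.0, "z": 0.025, "ax": 0.0, "ay": 0.0, "az": 0.0}, {"fingers": -1.0, "x": 0.0, "y": 0.0, "z": 0.015, "ax": 0.0, "ay": 0.0, "az": 0.0}, {"fingers": -1.0, "x": 0.0, "y": 0.0, "z": 0.01, "ax": 0.0, "ay": 0.0, "az": 0.0}, {"fingers": -1.0, "x": 0.0, "y": 0.0, "z": 0.006, "ax": 0.0, "ay": 0.0, "az": 0.0}, {"fingers": -1.0, "x": 0.0, "y": 0.0, "z": 0.0, "ax": 0.0, "ay": 0.0, "az": 0.0}, {"fingers": -1.0, "x": 0.0, "y": 0.0, "z": 0.0, "ax": 0.0, "ay": 0.0, "az": 0.0}, {"fingers": -1.0, "x": 0.0, "y": 0.0, "z": 0.0, "ax": 0.0, "ay": 0.0, "az": 0.0}]'

```text
clock: 12.48
tcp_pos: [0.4376, -0.2582, 0.0632]
orientation: [2.719, 1.571, 0.002]
contact_force: [-0.3, 0.3, -1.1]
grip_width: 0.0206
gripper_force: 29.6
```

Request:
arm_command --rows '[{"fingers": -1.0, "x": 0.0, "y": 0.0, "z": 0.003, "ax": 0.0, "ay": 0.0, "az": 0.0}, {"fingers": -1.0, "x": 0.0, "y": 0.0, "z": 0.003, "ax": 0.0, "ay": 0.0, "az": 0.0}, {"fingers": -1.0, "x": 0.0, "y": 0.0, "z": 0.002, "ax": 0.0, "ay": 0.0, "az": 0.0}, {"fingers": -1.0, "x": 0.0, "y": 0.0, "z": 0.001, "ax": 0.0, "ay": 0.0, "az": 0.0}, {"fingers": -1.0, "x": 0.0, "y": 0.0, "z": 0.0, "ax": 0.0, "ay": 0.0, "az": 0.0}, {"fingers": -1.0, "x": 0.0, "y": 0.0, "z": 0.0, "ax": 0.0, "ay": 0.0, "az": 0.0}]'

```text
clock: 12.98
tcp_pos: [0.4368, -0.2581, 0.0533]
orientation: [2.72, 1.572, 0.0]
contact_force: [0.8, 0.8, -0.2]
grip_width: 0.0205
gripper_force: 29.7
```

Request:
arm_command --rows '[{"fingers": -1.0, "x": 0.0, "y": 0.0, "z": 0.001, "ax": 0.0, "ay": 0.0, "az": 0.0}, {"fingers": -1.0, "x": 0.0, "y": 0.0, "z": 0.0007, "ax": 0.0, "ay": 0.0, "az": 0.0}, {"fingers": -1.0, "x": 0.0, "y": 0.0, "z": 0.0, "ax": 0.0, "ay": 0.0, "az": 0.0}, {"fingers": -1.0, "x": 0.0, "y": 0.0, "z": 0.0, "ax": 0.0, "ay": 0.0, "az": 0.0}]'

```text
clock: 13.32
tcp_pos: [0.4367, -0.2581, 0.0531]
orientation: [2.719, 1.572, -0.001]
contact_force: [-5.3, 2.7, 19.1]
grip_width: 0.0206
gripper_force: 31.6
```

Firm floor contact (19 N). I'll release it, rise, and turn back.

Request:
arm_command --rows '[{"fingers": -1.0, "x": 0.0, "y": 0.0, "z": -0.001, "ax": 0.0, "ay": 0.0, "az": 0.0}, {"fingers": -0.25, "x": 0.0, "y": 0.0, "z": 0.0, "ax": 0.0, "ay": 0.0, "az": 0.0}, {"fingers": -0.25, "x": 0.0, "y": 0.0, "z": 0.0, "ax": 0.0, "ay": 0.0, "az": 0.0}, {"fingers": -0.25, "x": 0.0, "y": 0.0, "z": 0.0, "ax": 0.0, "ay": 0.0, "az": 0.0}, {"fingers": -0.25, "x": 0.0, "y": 0.0, "z": -0.015, "ax": 0.0, "ay": 0.0, "az": 0.0}, {"fingers": -0.25, "x": 0.0, "y": 0.0, "z": -0.02, "ax": 0.0, "ay": 0.0, "az": 0.0}, {"fingers": -0.25, "x": 0.0, "y": 0.0, "z": -0.03, "ax": 0.0, "ay": 0.0, "az": 0.0}, {"fingers": -0.25, "x": 0.0, "y": 0.0, "z": -0.04, "ax": 0.0, "ay": 0.0, "az": 0.0}]'

```text
clock: 13.98
tcp_pos: [0.4351, -0.2572, 0.1565]
orientation: [-2.715, -1.57, 0.004]
contact_force: [1.8, 0.4, 0.0]
grip_width: 0.0321
gripper_force: 0.0
```

Request:
arm_command --rows '[{"fingers": 0.0, "x": 0.0, "y": 0.0, "z": 0.0, "ax": 0.0, "ay": 0.0, "az": 6.0}, {"fingers": 0.0, "x": 0.0, "y": 0.0, "z": 0.0, "ax": 0.0, "ay": 0.0, "az": 7.0}, {"fingers": 0.0, "x": 0.0, "y": 0.0, "z": 0.0, "ax": 0.0, "ay": 0.0, "az": 7.0}, {"fingers": 0.0, "x": 0.0, "y": 0.0, "z": 0.0, "ax": 0.0, "ay": 0.0, "az": 7.0}, {"fingers": 0.0, "x": 0.0, "y": 0.0, "z": 0.0, "ax": 0.0, "ay": 0.0, "az": 7.0}, {"fingers": 0.0, "x": 0.0, "y": 0.0, "z": 0.0, "ax": 0.0, "ay": 0.0, "az": 7.0}, {"fingers": 0.0, "x": 0.0, "y": 0.0, "z": 0.0, "ax": 0.0, "ay": 0.0, "az": 7.0}, {"fingers": 0.0, "x": 0.0, "y": 0.0, "z": 0.0, "ax": 0.0, "ay": 0.0, "az": 6.0}, {"fingers": 0.0, "x": 0.0, "y": 0.0, "z": 0.0, "ax": 0.0, "ay": 0.0, "az": 6.0}, {"fingers": 0.0, "x": 0.0, "y": 0.0, "z": 0.0, "ax": 0.0, "ay": 0.0, "az": 0.0}]'

```text
clock: 14.82
tcp_pos: [0.4367, -0.2579, 0.1573]
orientation: [-3.142, 0.003, 0.001]
contact_force: [-0.2, 0.8, -0.4]
grip_width: 0.0427
gripper_force: 0.0
```

```bash
python3 - <<'E'
from h import *
f=grab('side','s2');P=cloud(f);o=r.get_obs();print(o['tcp_pos'].round(4),o['joints'].round(2))
for a in[(.4926,-.2245),(.437,-.258)]:print(circ(P,*a,.047,.056,.025))
E
```

```text
[ 0.4367 -0.2579  0.1574] [ 0.51  0.32 -0.12  2.03  0.05  0.79 -1.21]
(81, array([ 491.6, -225.4]), 11.9, np.float64(0.0525))
(85, array([ 435.9, -257.8]), 12.1, np.float64(0.0524))
```

View pics/s2.png

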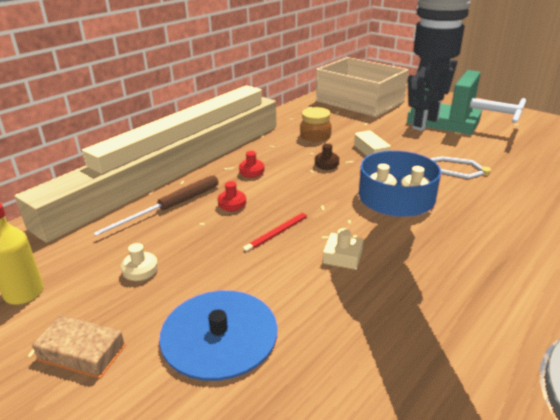

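Both pegs stand in the tin at (383,175) and (418,177). Next is A.

Request:
arm_command --rows '[{"fingers": 0.0, "x": 0.0148, "y": -0.0347, "z": 0.0, "ax": 0.0, "ay": 0.0, "az": 0.0}, {"fingers": 0.0, "x": 0.0148, "y": -0.0347, "z": 0.0, "ax": 0.0, "ay": 0.0, "az": 0.0}, {"fingers": 0.0, "x": 0.0148, "y": -0.0347, "z": 0.0, "ax": 0.0, "ay": 0.0, "az": 0.0}, {"fingers": 0.0, "x": 0.0148, "y": -0.0347, "z": 0.0, "ax": 0.0, "ay": 0.0, "az": 0.0}, {"fingers": 0.0, "x": 0.0148, "y": -0.0347, "z": 0.0, "ax": 0.0, "ay": 0.0, "az": 0.0}, {"fingers": 0.0, "x": 0.0148, "y": -0.0347, "z": 0.0, "ax": 0.0, "ay": 0.0, "az": 0.0}, {"fingers": 0.0, "x": 0.0148, "y": -0.0347, "z": 0.0, "ax": 0.0, "ay": 0.0, "az": 0.0}, {"fingers": 0.0, "x": 0.0148, "y": -0.0347, "z": 0.0, "ax": 0.0, "ay": 0.0, "az": 0.0}, {"fingers": 0.0, "x": 0.0148, "y": -0.0347, "z": 0.0, "ax": 0.0, "ay": 0.0, "az": 0.0}, {"fingers": 0.0, "x": 0.0148, "y": -0.0347, "z": 0.0, "ax": 0.0, "ay": 0.0, "az": 0.0}]'

```text
clock: 15.7
tcp_pos: [0.5848, 0.0908, 0.1575]
orientation: [3.142, 0.008, -0.0]
contact_force: [0.7, -1.0, -0.5]
grip_width: 0.0426
gripper_force: 0.0
```

Request:
arm_command --rows '[{"fingers": 0.0, "x": 0.0148, "y": -0.0347, "z": 0.0, "ax": 0.0, "ay": 0.0, "az": 0.0}, {"fingers": 0.0, "x": 0.0148, "y": -0.0347, "z": 0.0, "ax": 0.0, "ay": 0.0, "az": 0.0}, {"fingers": 0.0, "x": 0.0148, "y": -0.0347, "z": 0.0, "ax": 0.0, "ay": 0.0, "az": 0.0}, {"fingers": 0.0, "x": 0.0154, "y": -0.0347, "z": 0.0, "ax": 0.0, "ay": 0.0, "az": 0.0}, {"fingers": 0.0, "x": 0.0, "y": 0.0, "z": 0.02, "ax": 0.0, "ay": 0.0, "az": 0.0}, {"fingers": 0.0, "x": 0.0, "y": 0.0, "z": 0.03, "ax": 0.0, "ay": 0.0, "az": 0.0}, {"fingers": 0.0, "x": 0.0, "y": 0.0, "z": 0.005, "ax": 0.0, "ay": 0.0, "az": 0.0}, {"fingers": 0.0, "x": 0.0, "y": 0.0, "z": 0.0, "ax": 0.0, "ay": 0.0, "az": 0.0}, {"fingers": 0.0, "x": 0.0, "y": 0.0, "z": 0.0, "ax": 0.0, "ay": 0.0, "az": 0.0}, {"fingers": 0.0, "x": 0.0, "y": 0.0, "z": 0.0, "ax": 0.0, "ay": 0.0, "az": 0.0}]'

```text
clock: 16.53
tcp_pos: [0.6451, 0.2278, 0.1043]
orientation: [-3.141, -0.002, -0.003]
contact_force: [0.0, -0.3, 0.3]
grip_width: 0.0426
gripper_force: 0.0
```

Request:
arm_command --rows '[{"fingers": 0.0, "x": 0.0, "y": 0.0, "z": 0.018, "ax": 0.0, "ay": 0.0, "az": 0.0}, {"fingers": 0.0, "x": 0.0, "y": 0.0, "z": 0.02, "ax": 0.0, "ay": 0.0, "az": 0.0}, {"fingers": 0.0, "x": 0.0, "y": 0.0, "z": 0.011, "ax": 0.0, "ay": 0.0, "az": 0.0}, {"fingers": 0.0, "x": 0.0, "y": 0.0, "z": 0.005, "ax": 0.0, "ay": 0.0, "az": 0.0}, {"fingers": 0.0, "x": 0.0, "y": 0.0, "z": 0.0, "ax": 0.0, "ay": 0.0, "az": 0.0}, {"fingers": 0.0, "x": 0.0, "y": 0.0, "z": 0.0, "ax": 0.0, "ay": 0.0, "az": 0.0}, {"fingers": 0.0, "x": 0.0, "y": 0.0, "z": 0.0, "ax": 0.0, "ay": 0.0, "az": 0.0}]'

```text
clock: 17.12
tcp_pos: [0.6449, 0.2284, 0.0499]
orientation: [-3.141, -0.002, -0.003]
contact_force: [0.3, -0.3, 0.8]
grip_width: 0.0425
gripper_force: 0.0
```

Request:
arm_command --rows '[{"fingers": -1.0, "x": 0.0, "y": 0.0, "z": 0.0, "ax": 0.0, "ay": 0.0, "az": 0.0}, {"fingers": -1.0, "x": 0.0, "y": 0.0, "z": 0.0, "ax": 0.0, "ay": 0.0, "az": 0.0}, {"fingers": -1.0, "x": 0.0, "y": 0.0, "z": 0.0, "ax": 0.0, "ay": 0.0, "az": 0.0}, {"fingers": -1.0, "x": 0.0, "y": 0.0, "z": 0.0, "ax": 0.0, "ay": 0.0, "az": 0.0}, {"fingers": -1.0, "x": 0.0, "y": 0.0, "z": 0.0, "ax": 0.0, "ay": 0.0, "az": 0.0}, {"fingers": -1.0, "x": 0.0, "y": 0.0, "z": 0.0, "ax": 0.0, "ay": 0.0, "az": 0.0}]'

```text
clock: 17.62
tcp_pos: [0.6446, 0.2283, 0.0497]
orientation: [-3.141, -0.002, -0.002]
contact_force: [-0.8, -0.5, 5.4]
grip_width: 0.0209
gripper_force: 29.4
```

Request:
arm_command --rows '[{"fingers": -1.0, "x": 0.0, "y": 0.0, "z": -0.02, "ax": 0.0, "ay": 0.0, "az": 0.0}, {"fingers": -1.0, "x": 0.0, "y": 0.0, "z": -0.03, "ax": 0.0, "ay": 0.0, "az": 0.0}, {"fingers": -1.0, "x": 0.0, "y": 0.0, "z": -0.03, "ax": 0.0, "ay": 0.0, "az": 0.0}, {"fingers": -1.0, "x": 0.0, "y": 0.0, "z": -0.03, "ax": 0.0, "ay": 0.0, "az": 0.0}, {"fingers": -1.0, "x": -0.0173, "y": 0.035, "z": 0.0, "ax": 0.0, "ay": 0.0, "az": 0.0}, {"fingers": -1.0, "x": -0.0173, "y": 0.035, "z": 0.0, "ax": 0.0, "ay": 0.0, "az": 0.0}, {"fingers": -1.0, "x": -0.0173, "y": 0.035, "z": 0.0, "ax": 0.0, "ay": 0.0, "az": 0.0}, {"fingers": -1.0, "x": -0.0173, "y": 0.035, "z": 0.0, "ax": 0.0, "ay": 0.0, "az": 0.0}, {"fingers": -1.0, "x": -0.0173, "y": 0.035, "z": 0.0, "ax": 0.0, "ay": 0.0, "az": 0.0}, {"fingers": -1.0, "x": -0.0173, "y": 0.035, "z": 0.0, "ax": 0.0, "ay": 0.0, "az": 0.0}]'

```text
clock: 18.45
tcp_pos: [0.5391, 0.0163, 0.1585]
orientation: [3.141, 0.002, -0.0]
contact_force: [0.6, -1.2, -0.6]
grip_width: 0.0208
gripper_force: 29.6
```

Request:
arm_command --rows '[{"fingers": -1.0, "x": -0.0173, "y": 0.035, "z": 0.0, "ax": 0.0, "ay": 0.0, "az": 0.0}, {"fingers": -1.0, "x": -0.0173, "y": 0.035, "z": 0.0, "ax": 0.0, "ay": 0.0, "az": 0.0}, {"fingers": -1.0, "x": -0.0173, "y": 0.035, "z": 0.0, "ax": 0.0, "ay": 0.0, "az": 0.0}, {"fingers": -1.0, "x": -0.0173, "y": 0.035, "z": 0.0, "ax": 0.0, "ay": 0.0, "az": 0.0}, {"fingers": -1.0, "x": -0.0173, "y": 0.035, "z": 0.0, "ax": 0.0, "ay": 0.0, "az": 0.0}, {"fingers": -1.0, "x": -0.0173, "y": 0.035, "z": 0.0, "ax": 0.0, "ay": 0.0, "az": 0.0}, {"fingers": -1.0, "x": 0.0, "y": 0.0, "z": 0.0, "ax": 0.0, "ay": 0.0, "az": 0.0}, {"fingers": -1.0, "x": 0.0, "y": 0.0, "z": 0.0, "ax": 0.0, "ay": 0.0, "az": 0.0}, {"fingers": -1.0, "x": 0.0, "y": 0.0, "z": 0.0, "ax": 0.0, "ay": 0.0, "az": 0.0}, {"fingers": -1.0, "x": 0.0, "y": 0.0, "z": 0.0, "ax": 0.0, "ay": 0.0, "az": 0.0}]'

```text
clock: 19.28
tcp_pos: [0.4376, -0.1909, 0.1586]
orientation: [-3.141, -0.005, -0.001]
contact_force: [0.0, 0.1, -0.9]
grip_width: 0.0205
gripper_force: 29.7
```

Request:
arm_command --rows '[{"fingers": -1.0, "x": 0.0, "y": 0.0, "z": 0.0, "ax": 0.0, "ay": 0.0, "az": 6.0}, {"fingers": -1.0, "x": 0.0, "y": 0.0, "z": 0.0, "ax": 0.0, "ay": 0.0, "az": 7.0}, {"fingers": -1.0, "x": 0.0, "y": 0.0, "z": 0.0, "ax": 0.0, "ay": 0.0, "az": 7.0}, {"fingers": -1.0, "x": 0.0, "y": 0.0, "z": 0.0, "ax": 0.0, "ay": 0.0, "az": 7.0}, {"fingers": -1.0, "x": 0.0, "y": 0.0, "z": 0.0, "ax": 0.0, "ay": 0.0, "az": 7.0}, {"fingers": -1.0, "x": 0.0, "y": 0.0, "z": 0.0, "ax": 0.0, "ay": 0.0, "az": 7.0}, {"fingers": -1.0, "x": 0.0, "y": 0.0, "z": 0.0, "ax": 0.0, "ay": 0.0, "az": 7.0}, {"fingers": -1.0, "x": 0.0, "y": 0.0, "z": 0.0, "ax": 0.0, "ay": 0.0, "az": 6.0}, {"fingers": -1.0, "x": 0.0, "y": 0.0, "z": 0.0, "ax": 0.0, "ay": 0.0, "az": 6.0}, {"fingers": -1.0, "x": 0.0, "y": 0.0, "z": 0.0, "ax": 0.0, "ay": 0.0, "az": 0.0}]'

```text
clock: 20.12
tcp_pos: [0.4377, -0.1906, 0.1585]
orientation: [-2.721, 1.569, 0.0]
contact_force: [0.3, -0.4, -0.6]
grip_width: 0.0208
gripper_force: 29.6
```

Request:
arm_command --rows '[{"fingers": -1.0, "x": 0.0007, "y": 0.0012, "z": 0.015, "ax": 0.0, "ay": 0.0, "az": 0.0}, {"fingers": -1.0, "x": 0.0, "y": 0.0, "z": 0.025, "ax": 0.0, "ay": 0.0, "az": 0.0}, {"fingers": -1.0, "x": 0.0, "y": 0.0, "z": 0.025, "ax": 0.0, "ay": 0.0, "az": 0.0}, {"fingers": -1.0, "x": 0.0, "y": 0.0, "z": 0.015, "ax": 0.0, "ay": 0.0, "az": 0.0}, {"fingers": -1.0, "x": 0.0, "y": 0.0, "z": 0.01, "ax": 0.0, "ay": 0.0, "az": 0.0}, {"fingers": -1.0, "x": 0.0, "y": 0.0, "z": 0.006, "ax": 0.0, "ay": 0.0, "az": 0.0}, {"fingers": -1.0, "x": 0.0, "y": 0.0, "z": 0.0, "ax": 0.0, "ay": 0.0, "az": 0.0}, {"fingers": -1.0, "x": 0.0, "y": 0.0, "z": 0.0, "ax": 0.0, "ay": 0.0, "az": 0.0}, {"fingers": -1.0, "x": 0.0, "y": 0.0, "z": 0.0, "ax": 0.0, "ay": 0.0, "az": 0.0}]'

```text
clock: 20.87
tcp_pos: [0.437, -0.1935, 0.0634]
orientation: [-2.722, 1.568, -0.003]
contact_force: [-0.6, 1.1, -0.0]
grip_width: 0.0206
gripper_force: 29.6
```

Request:
arm_command --rows '[{"fingers": -1.0, "x": 0.0, "y": 0.0, "z": 0.003, "ax": 0.0, "ay": 0.0, "az": 0.0}, {"fingers": -1.0, "x": 0.0, "y": 0.0, "z": 0.003, "ax": 0.0, "ay": 0.0, "az": 0.0}, {"fingers": -1.0, "x": 0.0, "y": 0.0, "z": 0.002, "ax": 0.0, "ay": 0.0, "az": 0.0}, {"fingers": -1.0, "x": 0.0, "y": 0.0, "z": 0.001, "ax": 0.0, "ay": 0.0, "az": 0.0}, {"fingers": -1.0, "x": 0.0, "y": 0.0, "z": 0.0, "ax": 0.0, "ay": 0.0, "az": 0.0}, {"fingers": -1.0, "x": 0.0, "y": 0.0, "z": 0.0, "ax": 0.0, "ay": 0.0, "az": 0.0}]'

```text
clock: 21.37
tcp_pos: [0.4362, -0.1934, 0.0536]
orientation: [-2.722, 1.569, 0.0]
contact_force: [-0.4, 0.5, 0.8]
grip_width: 0.0203
gripper_force: 29.7
```

Request:
arm_command --rows '[{"fingers": -1.0, "x": 0.0, "y": 0.0, "z": 0.0005, "ax": 0.0, "ay": 0.0, "az": 0.0}, {"fingers": -1.0, "x": 0.0, "y": 0.0, "z": 0.0, "ax": 0.0, "ay": 0.0, "az": 0.0}, {"fingers": -0.25, "x": 0.0, "y": 0.0, "z": 0.0, "ax": 0.0, "ay": 0.0, "az": 0.0}, {"fingers": -0.25, "x": 0.0, "y": 0.0, "z": 0.0, "ax": 0.0, "ay": 0.0, "az": 0.0}, {"fingers": -0.25, "x": 0.0, "y": 0.0, "z": 0.0, "ax": 0.0, "ay": 0.0, "az": 0.0}, {"fingers": -0.25, "x": 0.0, "y": 0.0, "z": -0.015, "ax": 0.0, "ay": 0.0, "az": 0.0}, {"fingers": -0.25, "x": 0.0, "y": 0.0, "z": -0.02, "ax": 0.0, "ay": 0.0, "az": 0.0}, {"fingers": -0.25, "x": 0.0, "y": 0.0, "z": -0.03, "ax": 0.0, "ay": 0.0, "az": 0.0}, {"fingers": -0.25, "x": 0.0, "y": 0.0, "z": -0.04, "ax": 0.0, "ay": 0.0, "az": 0.0}]'

```text
clock: 22.12
tcp_pos: [0.4345, -0.1929, 0.1573]
orientation: [2.721, -1.568, -0.008]
contact_force: [1.2, -0.7, 1.0]
grip_width: 0.032
gripper_force: 0.0
```

Request:
arm_command --rows '[{"fingers": 0.0, "x": 0.0, "y": 0.0, "z": 0.0, "ax": 0.0, "ay": 0.0, "az": -6.0}, {"fingers": 0.0, "x": 0.0, "y": 0.0, "z": 0.0, "ax": 0.0, "ay": 0.0, "az": -7.0}, {"fingers": 0.0, "x": 0.0, "y": 0.0, "z": 0.0, "ax": 0.0, "ay": 0.0, "az": -7.0}, {"fingers": 0.0, "x": 0.0, "y": 0.0, "z": 0.0, "ax": 0.0, "ay": 0.0, "az": -7.0}, {"fingers": 0.0, "x": 0.0, "y": 0.0, "z": 0.0, "ax": 0.0, "ay": 0.0, "az": -7.0}, {"fingers": 0.0, "x": 0.0, "y": 0.0, "z": 0.0, "ax": 0.0, "ay": 0.0, "az": -7.0}, {"fingers": 0.0, "x": 0.0, "y": 0.0, "z": 0.0, "ax": 0.0, "ay": 0.0, "az": -7.0}, {"fingers": 0.0, "x": 0.0, "y": 0.0, "z": 0.0, "ax": 0.0, "ay": 0.0, "az": -6.0}, {"fingers": 0.0, "x": 0.0, "y": 0.0, "z": 0.0, "ax": 0.0, "ay": 0.0, "az": -6.0}, {"fingers": 0.0, "x": 0.0, "y": 0.0, "z": 0.0, "ax": 0.0, "ay": 0.0, "az": 0.0}]'

```text
clock: 22.95
tcp_pos: [0.4361, -0.1935, 0.1579]
orientation: [-3.141, -0.007, 0.0]
contact_force: [-0.6, 0.1, -1.0]
grip_width: 0.0425
gripper_force: 0.0
```

Request:
arm_command --rows '[{"fingers": 0.0, "x": 0.0017, "y": -0.0393, "z": 0.0, "ax": 0.0, "ay": 0.0, "az": 0.0}, {"fingers": 0.0, "x": 0.0017, "y": -0.0393, "z": 0.0, "ax": 0.0, "ay": 0.0, "az": 0.0}, {"fingers": 0.0, "x": 0.0017, "y": -0.0393, "z": 0.0, "ax": 0.0, "ay": 0.0, "az": 0.0}, {"fingers": 0.0, "x": 0.0017, "y": -0.0393, "z": 0.0, "ax": 0.0, "ay": 0.0, "az": 0.0}, {"fingers": 0.0, "x": 0.0017, "y": -0.0393, "z": 0.0, "ax": 0.0, "ay": 0.0, "az": 0.0}, {"fingers": 0.0, "x": 0.0017, "y": -0.0393, "z": 0.0, "ax": 0.0, "ay": 0.0, "az": 0.0}, {"fingers": 0.0, "x": 0.0017, "y": -0.0393, "z": 0.0, "ax": 0.0, "ay": 0.0, "az": 0.0}, {"fingers": 0.0, "x": 0.0017, "y": -0.0393, "z": 0.0, "ax": 0.0, "ay": 0.0, "az": 0.0}, {"fingers": 0.0, "x": 0.0017, "y": -0.0393, "z": 0.0, "ax": 0.0, "ay": 0.0, "az": 0.0}, {"fingers": 0.0, "x": 0.0017, "y": -0.0393, "z": 0.0, "ax": 0.0, "ay": 0.0, "az": 0.0}]'

```text
clock: 23.78
tcp_pos: [0.4525, 0.2014, 0.1581]
orientation: [3.141, -0.004, 0.0]
contact_force: [0.5, -1.0, 0.5]
grip_width: 0.0423
gripper_force: 0.0
```

Request:
arm_command --rows '[{"fingers": 0.0, "x": 0.0017, "y": -0.0393, "z": 0.0, "ax": 0.0, "ay": 0.0, "az": 0.0}, {"fingers": 0.0, "x": 0.0, "y": 0.0, "z": 0.02, "ax": 0.0, "ay": 0.0, "az": 0.0}, {"fingers": 0.0, "x": 0.0, "y": 0.0, "z": 0.03, "ax": 0.0, "ay": 0.0, "az": 0.0}, {"fingers": 0.0, "x": 0.0, "y": 0.0, "z": 0.015, "ax": 0.0, "ay": 0.0, "az": 0.0}, {"fingers": 0.0, "x": 0.0, "y": 0.0, "z": 0.0, "ax": 0.0, "ay": 0.0, "az": 0.0}, {"fingers": 0.0, "x": 0.0, "y": 0.0, "z": 0.0, "ax": 0.0, "ay": 0.0, "az": 0.0}, {"fingers": 0.0, "x": 0.0, "y": 0.0, "z": 0.0, "ax": 0.0, "ay": 0.0, "az": 0.0}]'

```text
clock: 24.37
tcp_pos: [0.455, 0.2392, 0.094]
orientation: [-3.141, 0.001, -0.002]
contact_force: [0.2, -0.3, -0.5]
grip_width: 0.0433
gripper_force: 0.0
```

```bash
python3 - <<'E'
from h import *
o=r.get_obs();print(o['tcp_pos'].round(4))
f=grab('top','t2');P=cloud(f)
for a in[(.4926,-.2245),(.437,-.258),(.4365,-.1935)]:print(circ(P,*a,.047,.056,.022))
V,U=np.mgrid[:420,:560];m=(abs(U-406)<46)&(abs(V-272)<46)&(P[...,2]>.058)&(P[...,2]<.068)
q=P[m][:,:2];print(cv2.minEnclosingCircle((q*1000).astype(np.float32)))
i=cv2.resize(f['frame'][210:330,330:490],(800,600),interpolation=cv2.INTER_CUBIC);cv2.imwrite('pics/t2c.png',i[:,:,::-1])
f=grab('wrist','w5');P=fcloud(f);print(circ(P,.455,.239,.033,.043,.025))
E
```

```text
[0.455  0.2392 0.094 ]
(108, array([ 490.7, -225.5]), 11.0, np.float64(0.0527))
(113, array([ 435.3, -257.4]), 11.0, np.float64(0.0525))
(110, array([ 435.6, -196.2]), 11.3, np.float64(0.0528))
((455.6159973144531, -224.5945587158203), 73.18486785888672)
(1027, array([456.7, 241.2]), 11.9, np.float64(0.0362))
```

View pics/t2c.png

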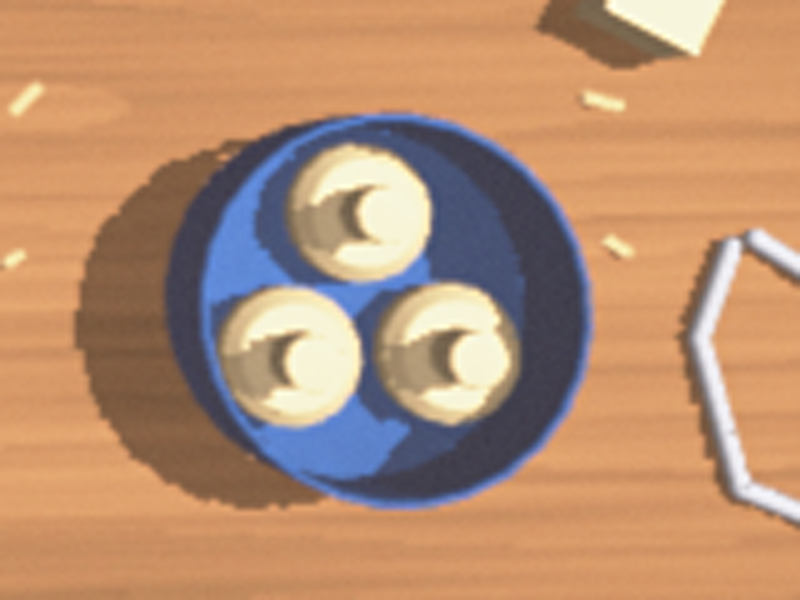

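All three feet stand flat in the tin, pegs up, at (365,215), (290,355) and (450,355) in the crop. The peg tops are at z≈0.0525, as expected. Now the lid's knob.

Request:
arm_command --rows '[{"fingers": 0.0, "x": 0.0, "y": 0.0, "z": 0.02, "ax": 0.0, "ay": 0.0, "az": 0.0}, {"fingers": 0.0, "x": 0.0, "y": 0.0, "z": 0.02, "ax": 0.0, "ay": 0.0, "az": 0.0}, {"fingers": 0.0, "x": 0.0, "y": 0.0, "z": 0.01, "ax": 0.0, "ay": 0.0, "az": 0.0}, {"fingers": 0.0, "x": 0.0, "y": 0.0, "z": 0.006, "ax": 0.0, "ay": 0.0, "az": 0.0}, {"fingers": 0.0, "x": 0.0, "y": 0.0, "z": 0.0, "ax": 0.0, "ay": 0.0, "az": 0.0}, {"fingers": 0.0, "x": 0.0, "y": 0.0, "z": 0.0, "ax": 0.0, "ay": 0.0, "az": 0.0}, {"fingers": 0.0, "x": 0.0, "y": 0.0, "z": 0.0, "ax": 0.0, "ay": 0.0, "az": 0.0}]'

```text
clock: 25.05
tcp_pos: [0.4551, 0.2393, 0.038]
orientation: [-3.141, -0.002, -0.002]
contact_force: [-0.0, -0.1, 0.3]
grip_width: 0.0427
gripper_force: 0.0
```

Request:
arm_command --rows '[{"fingers": -1.0, "x": 0.0, "y": 0.0, "z": 0.0, "ax": 0.0, "ay": 0.0, "az": 0.0}, {"fingers": -1.0, "x": 0.0, "y": 0.0, "z": 0.0, "ax": 0.0, "ay": 0.0, "az": 0.0}, {"fingers": -1.0, "x": 0.0, "y": 0.0, "z": 0.0, "ax": 0.0, "ay": 0.0, "az": 0.0}, {"fingers": -1.0, "x": 0.0, "y": 0.0, "z": 0.0, "ax": 0.0, "ay": 0.0, "az": 0.0}, {"fingers": -1.0, "x": 0.0, "y": 0.0, "z": 0.0, "ax": 0.0, "ay": 0.0, "az": 0.0}, {"fingers": -1.0, "x": 0.0, "y": 0.0, "z": 0.0, "ax": 0.0, "ay": 0.0, "az": 0.0}, {"fingers": -1.0, "x": 0.0, "y": 0.0, "z": 0.0, "ax": 0.0, "ay": 0.0, "az": 0.0}]' --grip_force 50

```text
clock: 25.63
tcp_pos: [0.4551, 0.2394, 0.0382]
orientation: [-3.141, -0.002, -0.003]
contact_force: [-2.3, 0.1, 5.1]
grip_width: 0.0221
gripper_force: 48.6
```

Request:
arm_command --rows '[{"fingers": -1.0, "x": 0.0, "y": 0.0, "z": -0.01, "ax": 0.0, "ay": 0.0, "az": 0.0}, {"fingers": -1.0, "x": 0.0, "y": 0.0, "z": -0.025, "ax": 0.0, "ay": 0.0, "az": 0.0}, {"fingers": -1.0, "x": 0.0, "y": 0.0, "z": -0.03, "ax": 0.0, "ay": 0.0, "az": 0.0}, {"fingers": -1.0, "x": 0.0, "y": 0.0, "z": -0.03, "ax": 0.0, "ay": 0.0, "az": 0.0}, {"fingers": -1.0, "x": 0.0, "y": 0.02, "z": -0.02, "ax": 0.0, "ay": 0.0, "az": 0.0}, {"fingers": -1.0, "x": 0.0, "y": 0.03, "z": -0.01, "ax": 0.0, "ay": 0.0, "az": 0.0}, {"fingers": -1.0, "x": 0.0, "y": 0.037, "z": 0.0, "ax": 0.0, "ay": 0.0, "az": 0.0}, {"fingers": -1.0, "x": 0.0, "y": 0.037, "z": 0.0, "ax": 0.0, "ay": 0.0, "az": 0.0}, {"fingers": -1.0, "x": 0.0, "y": 0.037, "z": 0.0, "ax": 0.0, "ay": 0.0, "az": 0.0}, {"fingers": -1.0, "x": 0.0, "y": 0.037, "z": 0.0, "ax": 0.0, "ay": 0.0, "az": 0.0}]'

```text
clock: 26.47
tcp_pos: [0.454, 0.0392, 0.1629]
orientation: [3.142, 0.003, 0.001]
contact_force: [0.6, -0.3, -1.8]
grip_width: 0.0223
gripper_force: 49.4
```

Request:
arm_command --rows '[{"fingers": -1.0, "x": 0.0, "y": 0.037, "z": 0.0, "ax": 0.0, "ay": 0.0, "az": 0.0}, {"fingers": -1.0, "x": 0.0, "y": 0.037, "z": 0.0, "ax": 0.0, "ay": 0.0, "az": 0.0}, {"fingers": -1.0, "x": 0.0, "y": 0.037, "z": 0.0, "ax": 0.0, "ay": 0.0, "az": 0.0}, {"fingers": -1.0, "x": 0.0, "y": 0.037, "z": 0.0, "ax": 0.0, "ay": 0.0, "az": 0.0}, {"fingers": -1.0, "x": 0.0, "y": 0.037, "z": 0.0, "ax": 0.0, "ay": 0.0, "az": 0.0}, {"fingers": -1.0, "x": 0.0, "y": 0.037, "z": 0.0, "ax": 0.0, "ay": 0.0, "az": 0.0}, {"fingers": -1.0, "x": 0.0, "y": 0.03, "z": 0.0, "ax": 0.0, "ay": 0.0, "az": 0.0}, {"fingers": -1.0, "x": 0.0, "y": 0.014, "z": 0.0, "ax": 0.0, "ay": 0.0, "az": 0.0}, {"fingers": -1.0, "x": 0.0, "y": 0.0, "z": 0.0, "ax": 0.0, "ay": 0.0, "az": 0.0}, {"fingers": -1.0, "x": 0.0, "y": 0.0, "z": 0.0, "ax": 0.0, "ay": 0.0, "az": 0.0}]'

```text
clock: 27.3
tcp_pos: [0.4545, -0.2256, 0.1624]
orientation: [-3.141, 0.001, 0.0]
contact_force: [-0.3, 0.2, -1.5]
grip_width: 0.0221
gripper_force: 49.4
```

```bash
python3 - <<'E'
from h import *
f=grab('side','s3');o=r.get_obs();print(o['tcp_pos'].round(4),o['grip_width'],o['joints'].round(2));P=cloud(f)
b=(f['frame'][...,2]>f['frame'][...,0].astype(int)+60)
m=b&(P[...,2]>.11)&(np.hypot(P[...,0]-.456,P[...,1]+.2245)<.09)
q=P[m];c,*_=np.linalg.lstsq(np.c_[q[:,:2]-[.456,-.2245],np.ones(len(q))],q[:,2],rcond=None);print(m.sum(),c)
print(cv2.minEnclosingCircle((q[:,:2]*1000).astype(np.float32)))
E
```

```text
[ 0.4547 -0.2244  0.1623] 0.021785721466624827 [ 0.46  0.32 -0.15  2.03  0.06  0.8  -1.29]
2163 [ 0.00098777 -0.00873629  0.13758676]
((453.7388000488281, -226.57188415527344), 78.69210052490234)
```

View pics/s3.png

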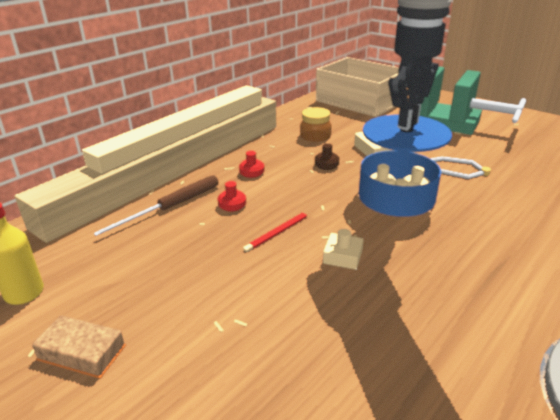

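The lid hangs level from the gripper at (407,130), right above the tin at (399,183). I'll lower it.

Request:
arm_command --rows '[{"fingers": -1.0, "x": 0.001, "y": 0.0, "z": 0.01, "ax": 0.0, "ay": 0.0, "az": 0.0}, {"fingers": -1.0, "x": 0.0, "y": 0.0, "z": 0.018, "ax": 0.0, "ay": 0.0, "az": 0.0}, {"fingers": -1.0, "x": 0.0, "y": 0.0, "z": 0.016, "ax": 0.0, "ay": 0.0, "az": 0.0}, {"fingers": -1.0, "x": 0.0, "y": 0.0, "z": 0.01, "ax": 0.0, "ay": 0.0, "az": 0.0}, {"fingers": -1.0, "x": 0.0, "y": 0.0, "z": 0.005, "ax": 0.0, "ay": 0.0, "az": 0.0}, {"fingers": -1.0, "x": 0.0, "y": 0.0, "z": 0.0, "ax": 0.0, "ay": 0.0, "az": 0.0}, {"fingers": -1.0, "x": 0.0, "y": 0.0, "z": 0.0, "ax": 0.0, "ay": 0.0, "az": 0.0}, {"fingers": -1.0, "x": 0.0, "y": 0.0, "z": 0.0, "ax": 0.0, "ay": 0.0, "az": 0.0}]'

```text
clock: 28.02
tcp_pos: [0.4566, -0.2251, 0.1038]
orientation: [3.141, 0.002, 0.002]
contact_force: [-0.1, -0.4, -1.7]
grip_width: 0.0221
gripper_force: 49.4
```

Request:
arm_command --rows '[{"fingers": -1.0, "x": 0.0, "y": 0.0, "z": 0.002, "ax": 0.0, "ay": 0.0, "az": 0.0}, {"fingers": -1.0, "x": 0.0, "y": 0.0, "z": 0.002, "ax": 0.0, "ay": 0.0, "az": 0.0}, {"fingers": -1.0, "x": 0.0, "y": 0.0, "z": 0.001, "ax": 0.0, "ay": 0.0, "az": 0.0}, {"fingers": -1.0, "x": 0.0, "y": 0.0, "z": 0.0, "ax": 0.0, "ay": 0.0, "az": 0.0}, {"fingers": -1.0, "x": 0.0, "y": 0.0, "z": 0.0, "ax": 0.0, "ay": 0.0, "az": 0.0}]'

```text
clock: 28.43
tcp_pos: [0.4559, -0.2252, 0.0981]
orientation: [3.142, 0.002, 0.0]
contact_force: [-0.6, -0.7, -2.5]
grip_width: 0.0214
gripper_force: 49.4
```

Request:
arm_command --rows '[{"fingers": -1.0, "x": 0.0, "y": 0.0, "z": 0.001, "ax": 0.0, "ay": 0.0, "az": 0.0}, {"fingers": -1.0, "x": 0.0, "y": 0.0, "z": 0.001, "ax": 0.0, "ay": 0.0, "az": 0.0}, {"fingers": -1.0, "x": 0.0, "y": 0.0, "z": 0.001, "ax": 0.0, "ay": 0.0, "az": 0.0}, {"fingers": -1.0, "x": 0.0, "y": 0.0, "z": 0.0, "ax": 0.0, "ay": 0.0, "az": 0.0}, {"fingers": -1.0, "x": 0.0, "y": 0.0, "z": 0.0, "ax": 0.0, "ay": 0.0, "az": 0.0}]'

```text
clock: 28.85
tcp_pos: [0.456, -0.2252, 0.0952]
orientation: [3.142, 0.002, 0.0]
contact_force: [-1.4, 0.3, 0.5]
grip_width: 0.0219
gripper_force: 49.8
```

Request:
arm_command --rows '[{"fingers": -1.0, "x": 0.0, "y": 0.0, "z": 0.0005, "ax": 0.0, "ay": 0.0, "az": 0.0}, {"fingers": -1.0, "x": 0.0, "y": 0.0, "z": 0.0, "ax": 0.0, "ay": 0.0, "az": 0.0}, {"fingers": 0.0, "x": 0.0, "y": 0.0, "z": 0.0, "ax": 0.0, "ay": 0.0, "az": 0.0}, {"fingers": 0.0, "x": 0.0, "y": 0.0, "z": 0.0, "ax": 0.0, "ay": 0.0, "az": 0.0}, {"fingers": 0.0, "x": 0.0, "y": 0.0, "z": 0.0, "ax": 0.0, "ay": 0.0, "az": 0.0}, {"fingers": 0.0, "x": 0.0, "y": 0.0, "z": -0.015, "ax": 0.0, "ay": 0.0, "az": 0.0}, {"fingers": 0.0, "x": 0.0, "y": 0.0, "z": -0.03, "ax": 0.0, "ay": 0.0, "az": 0.0}, {"fingers": 0.0, "x": 0.0, "y": 0.0, "z": -0.035, "ax": 0.0, "ay": 0.0, "az": 0.0}, {"fingers": 0.0, "x": 0.0, "y": 0.0, "z": -0.035, "ax": 0.0, "ay": 0.0, "az": 0.0}]'

```text
clock: 29.6
tcp_pos: [0.4554, -0.2248, 0.2104]
orientation: [-3.141, -0.002, 0.002]
contact_force: [0.6, -0.2, 1.2]
grip_width: 0.0425
gripper_force: 0.0
```

```bash
python3 - <<'E'
from h import *
f=grab('side','s4');o=r.get_obs();print(o['tcp_pos'].round(4),o['contact_force'].round(1));P=cloud(f)
b=(f['frame'][...,2]>f['frame'][...,0].astype(int)+60)
m=b&(P[...,2]>.063)&(P[...,2]<.08)&(np.hypot(P[...,0]-.456,P[...,1]+.2245)<.09)
q=P[m];q=q[np.hypot(q[:,0]-.456,q[:,1]+.2245)<.07];c,*_=np.linalg.lstsq(np.c_[q[:,:2]-[.456,-.2245],np.ones(len(q))],q[:,2],rcond=None);print(m.sum(),c)
print(cv2.minEnclosingCircle((P[m][:,:2]*1000).astype(np.float32)))
i=cv2.resize(f['frame'][100:250,300:500],(800,600),interpolation=cv2.INTER_CUBIC);cv2.imwrite('pics/s4c.png',i[:,:,::-1])
E
```

```text
[ 0.4592 -0.2263  0.2176] [ 2.4 -0.5  4.5]
2386 [ 0.00088405 -0.00259442  0.07050335]
((456.32720947265625, -225.4985809326172), 77.5483169555664)
```

View pics/s4c.png

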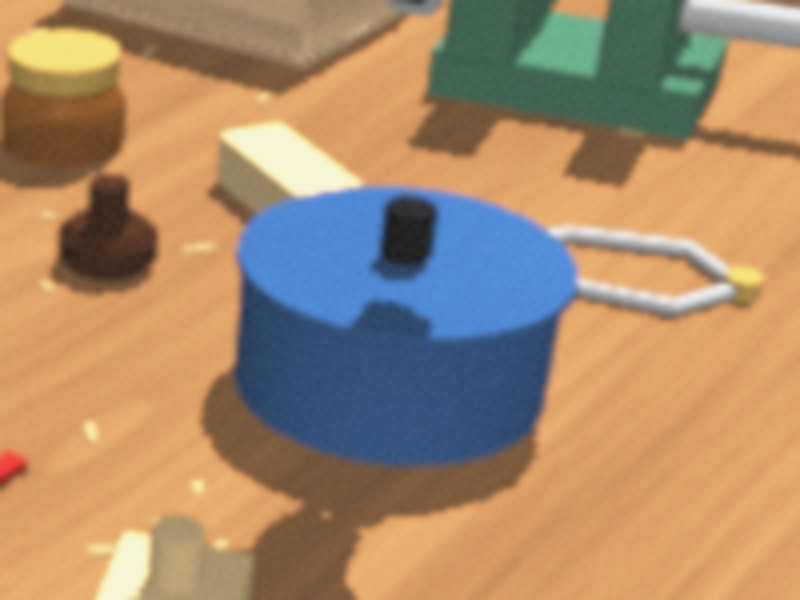

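The lid looks level and centred on the tin, with its knob at (410,230) in the crop. One check on height: it should be 68 mm.

```bash
python3 - <<'E'
from h import *
def pl(f,x,y,z0,z1,R=.07):
    P=cloud(f);b=(f['frame'][...,2]>f['frame'][...,0].astype(int)+60)
    q=P[b&(P[...,2]>z0)&(P[...,2]<z1)&(np.hypot(P[...,0]-x,P[...,1]-y)<R)]
    return len(q),np.linalg.lstsq(np.c_[q[:,:2]-[x,y],np.ones(len(q))],q[:,2],rcond=None)[0].round(4)
print('side lid on bench',pl(np.load('side0.npz'),.455,.239,.003,.02))
P=cloud(np.load('s2.npz'));print('bench near tin, side',np.median(P[(abs(P[...,0]-.56)<.02)&(abs(P[...,1]+.22)<.03)][:,2]))
print('side now',pl(grab('side','s5'),.456,-.2245,.06,.08))
f=grab('top','t3');print('top now',pl(f,.456,-.2245,.06,.08)); P=cloud(f)
for n,a in dict(wal=(.6346,-.2420),sq=(.427,-.003)).items():print(n,circ(P,*a,.042,.054,.02))
print(r.get_obs()['clock'],r.get_obs()['tcp_pos'])
E
```

```text
side lid on bench (6204, array([ 0.0006, -0.003 ,  0.0122]))
bench near tin, side 0.0025568144792852965
side now (1877, array([ 0.0032, -0.0056,  0.0705]))
top now (3553, array([-0.0016, -0.0005,  0.0691]))
wal (105, array([ 633.6, -242.1]), 11.2, np.float64(0.0484))
sq (107, array([427.1,  -3.1]), 10.7, np.float64(0.0487))
29.75 [ 0.45785048 -0.22582125  0.21236016]
```

Allowing for the side camera's 2.5 mm offset, the lid sits at 68 mm and level. The look-alikes haven't moved.

```bash
python3 -c "
from bench import r
print(r.hand_in())"
```

```text
the job is handed in; nothing more can be done
None
```

The job is handed in: the three pale round feet stand flat in the tin with pegs up, the lid lies level on the rim (went on last), and the walnut and square feet were left where they were.

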